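# Shoot the barrel bolt of the tea chest

### The arm

A 6-joint arm with a two-finger parallel gripper is mounted at the origin on the work surface. World frame = base frame: x ahead of the robot, y to its left, z up, the work surface at z = 0. Lengths are in m, angles in degrees, forces in N, time in s.
With the tool pointing down it reaches from about 0.35 to 0.875 m from the base axis. Payload 4.2 kg.
Tool frame: the origin (TCP) lies on the centre line of the jaws, within the pads' length; the fingertips stand 22 mm ahead of it and the grasp point (between the pads) lies 3 mm ahead of it (r.tcp_to_tips is the distance from the TCP to the fingertips, in m); z points along the fingers, y is the line along which they close (so a half turn about z gives the same grasp; the last joint's range is limited). The gripper opens to 87 mm and grips with 3 to 60 N. Pads are 19 mm wide; open, the fingers measure 117 mm over their backs; the gripper's body (75 mm by 190 mm) begins 51 mm behind the grasp point.
Start: joints at [86.035, 22.042, 0.453, 0, -68.411, -14.817], TCP at [0.201, 0.592, 0.245] pointing down, gripper open.
Joint ranges: [-179.83, 179.83], [-69.29, 118.12], [-61.27, 80.66], [-181.25, 117.63], [-171.15, -9.14], [-177.46, 177.46]. Speed limits (degrees/s): [159.86, 159.86, 180, 180, 180, 180].

### API

Orientations are given as a 3x3 rotation matrix whose columns are the frame's x, y, z axes.
In Python, from station import r gives the robot as it stands.
- The arm moves only by the tool apply_moves, never from a script. Its argument "plan" is a list of rows, each an object with "grip": the opening, from 0 (shut) to 1 (fully open); "offset": the shift along the tool's x, y, z in cm, a list of three; "spin": the turn about the tool's z in rad. A call has 1 to 5 rows; each row is the pose to reach, as a shift and turn from the pose commanded when the call began, along the tool's axes at that moment; what a row does not reach only later rows make up. A row lasts 1/10 s, in which the tool goes at most 50 mm and 8.59 degrees, less where a joint would pass 70% of its speed; a pose out of reach is approached as far as the arm can. A call with a gripper value outside its range is refused whole. The fingers move at their own pace and stop on an object; the grip force is fixed at half the most. Time passes only in rows, so rows that repeat a pose let the fingers close. It gives the time, the measured TCP pose, the force, the opening and the grip force at its end, in the units of the state.
- r.sense(): the state, without advancing time (a new reading comes with each control period).
- r.capture(name): name is "scene" or "top"; returns a dict with "img" (400x640x3 uint8, blue, green, red), "depth" (400x640 float32, m along the optical axis (not along the pixel's ray), 0 where there is no reading), "mtx" (3x3 intrinsics, pixels), "R" (3x3) and "t" (3): a world point X has camera coordinates R X + t. Camera axes: x right, y down, z forward; pixel columns grow to the right and rows downward; lengths in m; the calibration is good to about 2 mm. A picture is of the moment at which its call begins.
- r.finish_job(): hands the job in; it is judged then, once.
The state is a dict: "time_s": time; "joints": joint angles; "joint_velocities": joint speeds; "effort": joint torques, N m; "tcp_pos": TCP position; "ee_rot": TCP orientation; "wrist_force": force on the tool from outside, world axes, zero at the start; "moment": the same for the moment, N m; "gripper_width": opening from 0.0 (shut) to 1.0 (fully open); "gripper_force": force on a finger pad.
Only numpy, scipy, OpenCV 4.12 (cv2) and the standard library are available. Lean on these libraries where they do the work, as an engineer would, in place of code of your own. Each camera call takes 0.05 s, during which the arm holds its last target. There are 200 camera calls.

### The job

Bolt the tea chest shut: lift the handle of the barrel bolt on its lid out of the notch it lies in, slide the bolt into the staple, and let the handle down fully into the other notch. Go gently, without forcing the handle against the bolt's metal fittings, and leave everything else where it stands.

Things in the scene. Friction and masses are not known exactly. Their poses are not given: they have to be found in the camera images.
- chest: Low wooden chest, 240 (x) x 320 (y) x 60 mm high, fixed to the platform. Origin: centre of its underside; z up. A steel barrel bolt lies on its flat top (z = 60 mm) along the chest's y, axis at x = -30, z = 74 mm, and shoots towards +y. Its fittings (strip, post, guides, staple) are rigid and belong to the chest: more than 12 N between handle and fittings is forcing it
- home_notch (a point): Floor centre of the notch the stalk starts in, at the chest's (-14, -30, 74) mm: 13 mm wide, open at the top, in a steel strip 4 mm thick on the +x side of the rod. The land, the strip's top between the two notches, is 8 mm above the notch floors. Guides (22 wide, 23 mm high) hold the rod at the chest's y = -66 to -52 and 58 to 68 mm
- strip (a point): Top of the land, 18 mm from the home notch's centre towards the far notch. The far notch is 10.6 mm wide (1.8 mm play each side of the stalk) and cut in an adjustable piece, not measured: its centre is 46 to 70 mm from the home notch's. Its outer wall is a post, 34 mm above its floor, which the raised stalk cannot pass: there the stalk is still over the notch, 1.8 mm beyond its centre
- staple (a point): Centre of the steel staple that the rod's front end enters, on the bolt's axis at the chest's y = 101 mm; 24 mm wide, 25 mm high, 18 mm along y
- bolt (a joint): Slide of the bolt along the chest's +y, in m: 0 with the stalk in the centre of the home notch, where it starts to within 2 mm, growing as the bolt is shot. Free travel from -0.004 to the post. Runs with about 1 N of friction and stays where it is left
- lift (a joint): Turn of the handle about the bolt's axis, in rad: 0 when it lies on a notch floor (the stalk then slopes 15 degrees up from level, towards the chest's +x), growing as the knob is raised; at most 0.78. The stalk clears the land above 0.48 (resting on the land it reads about 0.47). The handle falls back slowly, harmlessly, by its own weight when let go
- handle: The bolt's steel handle, about 60 g: a stalk of 7 x 7 mm square section from the rod out to the knob. Origin on the bolt's axis where the stalk leaves it; y along the bolt, and at lift = 0 its axes are parallel to the chest's
- knob (a point): Centre of the knob at the handle's end, 60 mm from the bolt's axis: a steel cylinder of 16 mm diameter and 20 mm length, its axis along the chest's y (pinch it over its flat ends from above; it can turn between the fingers). With the handle down it is 29.5 mm above the chest's top, at the chest's x = +28 mm
- bolt_tip (a point): Centre of the rod's front end, the end that enters the staple; 102 mm from the stalk along the chest's +y
- cup_c: Bystander: white ceramic cup, 48 mm across the rim, 34 mm high, standing on the chest near its +x, -y corner. Origin: centre of its foot, z up
- spoon: Bystander: steel spoon, 140 mm long, lying on the chest on the -x side of the bolt, about along y. Origin: centre of its underside, its bowl towards its +x
- cup_a: Bystander: white ceramic cup, 48 mm across the rim, 34 mm high, on the copper-coloured tray left of the chest. Origin: centre of its foot
- cup_b: Bystander: a second such cup on the tray. Origin: centre of its foot
- pot: Bystander: white ceramic lid pot, 92 mm wide and 86 mm high, on the tray. Origin: centre of its foot
- incense_box: Bystander: plastic incense box 60 x 170 x 32 mm right of the chest. Origin: centre of its underside
- tin: Bystander: round two-tier metal tin, 93 mm wide, 107 mm high, right of the chest. Origin: centre of its underside

How it is judged (in metres and radians):
On the way, in this order (a step that is already met when the one before it is completed fails the run):
1. the handle is raised clear of its notch (value of joint lift above 0.45 rad), for 0.1 s.
2. the bolt is slid across, towards the staple (value of joint bolt above 0.036 m), for 0.1 s.
At the end, for the whole second after the job is handed in: The bolt is shot (slide more than 40 mm from home) and its handle lies down in the far notch (within 0.10 rad of fully down), at rest and released (value of joint lift below 0.1 rad and value of joint bolt above 0.04 m and velocity of joint lift between -0.05 and 0.05 rad/s and velocity of joint bolt between -0.01 and 0.01 m/s); the robot touches nothing.
It fails at once if the handle is forced against the chest's fittings (more than 12 N) (contact force between handle and chest above 12 N).
It fails at once if a bystander is moved by more than 25 mm (distance of any of cup_a, cup_b, cup_c, pot, spoon, incense_box, tin from where it was at the start of the episode above 0.025 m).
It fails at once if a cup or the pot is tipped (angle between any of cup_a, cup_b, cup_c, pot's own z axis and vertical above 0.5 rad).
It also fails if it takes over 48 s, if anything falls off the work surface, if the arm or the gripper's body presses on something with over 40 N, if the wrist force passes 120 N, or if a joint passes its speed limit or range.

## Working session

There is one attempt and no reset: what is moved stays moved. The work goes in short steps, Python scripts to look and compute and a tool call to move; the robot and the scene stay as the last step left them, time stands still between calls to the robot, and variables do not carry over. Pictures are saved under pics/ and viewed, at most 10 in all, crops included, and the job is handed in when it is done.

Besides the shell and the picture viewer there is one more tool, called after "Call:" as a command line: name --argument value ..., lists and objects as JSON in quotes. apply_moves: Moves the arm, as the interface text tells. Its arguments: {"type":"object","properties":{"plan":{"type":"array"}},"required":["plan"]}

```bash
mkdir -p pics; python3 - <<'E'
from station import r
import cv2,numpy as np
s=r.sense();print(s['time_s'],s['tcp_pos'],np.round(s['ee_rot'],3).tolist(),s['gripper_width'],r.tcp_to_tips)
for n in('scene','top'):
    c=r.capture(n);cv2.imwrite(f'pics/{n}0.png',c['img']);np.savez(f'pics/{n}0.npz',**c)
    print(n,np.round(c['mtx'],1).tolist(),np.round(c['R'],3).tolist(),np.round(c['t'],3).tolist())
E
```

```text
0.0 [0.20099949 0.59120038 0.24346012] [[0.947, -0.322, -0.001], [-0.322, -0.947, -0.002], [0.0, 0.002, -1.0]] 1.0028871792656817 0.022
scene [[426.5, 0.0, 309.8], [0.0, 426.5, 195.0], [0.0, 0.0, 1.0]] [[-0.702, 0.713, 0.008], [0.441, 0.443, -0.78], [-0.56, -0.544, -0.625]] [0.35, -0.208, 1.539]
top [[418.6, 0.0, 318.6], [0.0, 418.6, 205.7], [0.0, 0.0, 1.0]] [[-0.027, -1.0, 0.014], [-0.983, 0.024, -0.184], [0.183, -0.018, -0.983]] [0.05, 0.571, 1.319]
```

View pics/scene0.png

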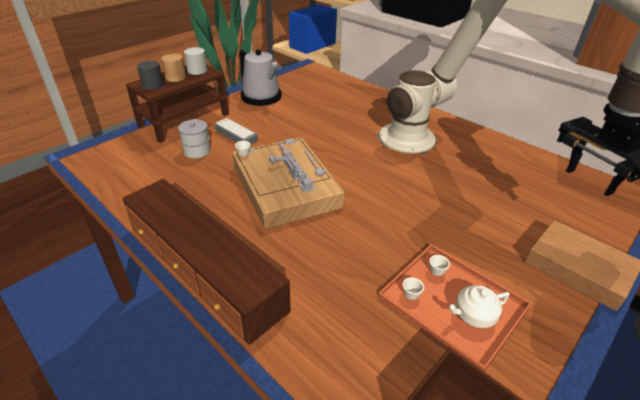

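View pics/top0.png

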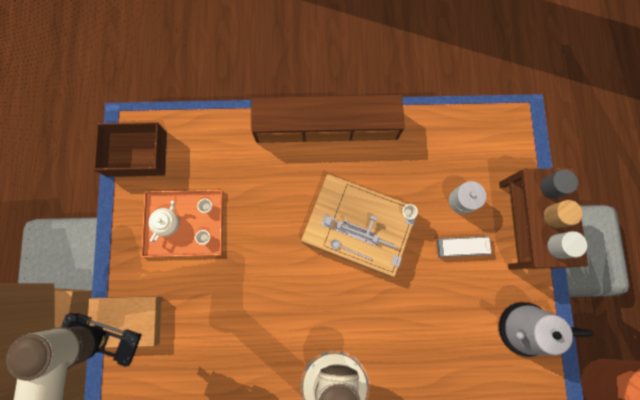

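The scene view shows the chest at about (290,175), with the bolt on it; the top view shows it at about (362,225), the cup at (409,212), the spoon at (350,248) and the handle near (372,222). I'll enlarge both views and use the depth for the chest pose.

```bash
cat >h.py <<'E'
import numpy as np,cv2
def world(c,u,v,d=None):
    d=c['depth'][int(round(v)),int(round(u))] if d is None else d
    p=np.linalg.inv(c['mtx'])@[u,v,1]*d
    return c['R'].T@(p-c['t'])
def cloud(c):
    v,u=np.mgrid[:400,:640];d=c['depth']
    p=np.stack([u,v,np.ones_like(u)],-1)@np.linalg.inv(c['mtx']).T*d[...,None]
    return (p-c['t'])@c['R']
def atz(c,u,v,z):
    ray=c['R'].T@np.linalg.inv(c['mtx'])@[u,v,1];o=-c['R'].T@c['t']
    return o+ray*(z-o[2])/ray[2]
def pix(c,X):
    q=c['mtx']@(c['R']@X+c['t']);return q[:2]/q[2]
E
python3 - <<'E'
from h import *
T=dict(np.load('pics/top0.npz'));S=dict(np.load('pics/scene0.npz'))
a=cv2.resize(T['img'][170:280,298:428],None,fx=6,fy=5.4,interpolation=cv2.INTER_CUBIC)
a=cv2.resize(T['img'][170:280,298:428],None,fx=5,fy=5,interpolation=cv2.INTER_CUBIC);cv2.imwrite('pics/topc.png',a)
b=cv2.resize(S['img'][130:230,225:350],None,fx=6,fy=6,interpolation=cv2.INTER_CUBIC);cv2.imwrite('pics/scenec.png',b)
for n,c in(('t',T),('s',S)):
    P=cloud(c);reg=np.zeros((400,640),bool)
    if n=='t': reg[165:285,290:430]=1
    else: reg[125:235,220:355]=1
    z=P[...,2];h=np.histogram(z[reg],bins=np.arange(-.02,.14,.005));print(n,h[0].tolist())
    m=reg&(c['depth']>0)&(abs(z-.06)<.012)
    print(n,m.sum(),np.median(z[m]))
    m=cv2.morphologyEx(m.astype(np.uint8),cv2.MORPH_CLOSE,np.ones((9,9)))
    k,l,st,_=cv2.connectedComponentsWithStats(m);i=1+st[1:,4].argmax()
    ys,xs=np.where(l==i);q=np.array([atz(c,u,v,.06)[:2] for u,v in zip(xs,ys)],np.float32)
    print(cv2.minAreaRect(q*1000))
    hi=reg&(z>.075)&(z<.13)
    for v,u in zip(*np.where(hi)): pass
    print(hi.sum(), np.round(P[hi][np.argsort(-z[hi])[:8]],3).tolist())
E
```

```text
t [0, 4, 376, 4144, 4385, 514, 15, 12, 7, 17, 11, 17, 12, 14, 214, 2853, 3177, 441, 76, 142, 143, 73, 54, 28, 7, 5, 0, 0, 0, 0, 0]
t 6713 0.06033000687037011
((507.36505126953125, -96.03422546386719), (320.1172180175781, 240.1488800048828), 67.49358367919922)
452 [[0.511, -0.044, 0.11], [0.511, -0.048, 0.108], [0.515, -0.042, 0.107], [0.515, -0.045, 0.107], [0.518, -0.045, 0.106], [0.515, -0.048, 0.104], [0.52, -0.127, 0.103], [0.516, -0.14, 0.101]]
s [0, 0, 0, 1405, 5990, 274, 173, 174, 186, 216, 360, 177, 141, 145, 146, 897, 3673, 167, 84, 124, 187, 100, 68, 32, 8, 25, 58, 0, 0, 0, 0]
s 4972 0.06135968653119808
((512.349609375, -93.48782348632812), (341.705078125, 242.52989196777344), 67.37139129638672)
602 [[0.822, 0.053, 0.113], [0.822, 0.049, 0.113], [0.817, 0.016, 0.113], [0.816, 0.03, 0.113], [0.817, 0.019, 0.112], [0.821, 0.025, 0.112], [0.823, 0.032, 0.112], [0.826, 0.048, 0.112]]
```

View pics/topc.png

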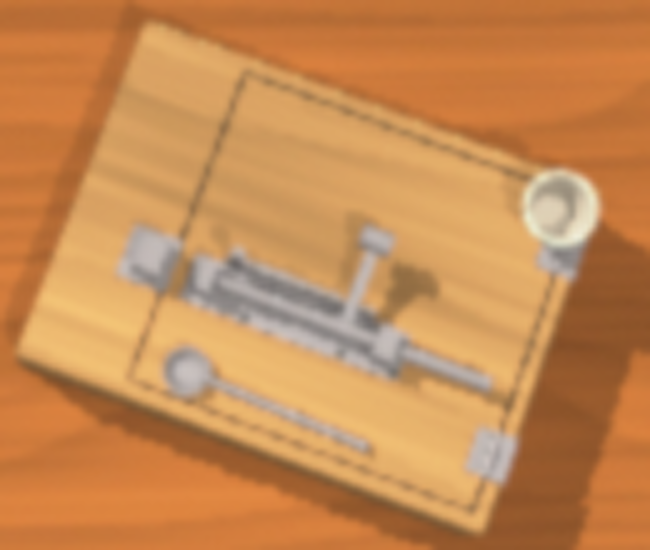

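View pics/scenec.png

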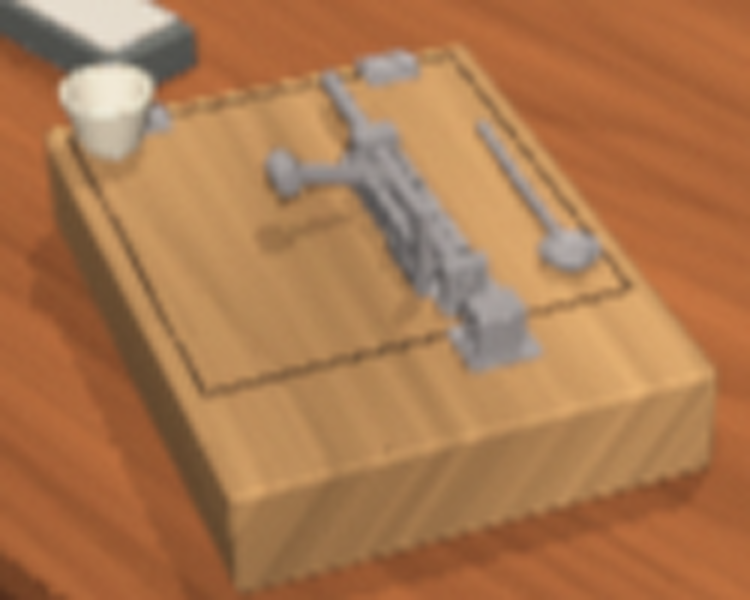

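Top crop: knob at crop (376,241), staple at (150,255), raised post end near (238,257), guides at (205,272) and (388,345). Scene crop: knob at (284,172), post near (440,250). I'll triangulate the knob and locate the post.

```bash
python3 - <<'E'
from h import *
T=dict(np.load('pics/top0.npz'));S=dict(np.load('pics/scene0.npz'))
O=np.array([.5074,-.0960,0]);a=np.radians(67.49)
Y=np.array([np.cos(a),np.sin(a),0]);X=np.array([Y[1],-Y[0],0]);B=np.stack([X,Y,[0,0,1]])
def tri(pt,ps):
    M=[c['mtx']@np.c_[c['R'],c['t']] for c in(T,S)]
    p=cv2.triangulatePoints(M[0],M[1],np.array(pt,float).reshape(2,1),np.array(ps,float).reshape(2,1))
    return (p[:3]/p[3]).ravel()
f=lambda u,v,k,u0,v0:((u+.5)/k-.5+u0,(v+.5)/k-.5+v0)
t=lambda u,v:f(u,v,5,298,170); s=lambda u,v:f(u,v,6,225,130)
k=tri(t(376,241),s(284,172));print('knob',k,B@(k-O)*1000)
for n,c in(('top',T),('scene',S)):
    print(n,'pred knob px',pix(c,O+B.T@[.028,-.030,.0895]))
    print(n,'staple',pix(c,O+B.T@[-.03,.101,.086]))
    for d in(.046,.058,.070): print(n,'post top',d,pix(c,O+B.T@[-.014,-.03+d+.0053,.108]))
    P=(cloud(c)-O)@B.T*1000
    m=(abs(P[...,0]-28)<20)&(abs(P[...,1]+30)<25)&(P[...,2]>76)&(P[...,2]<110)
    print(n,'knobpts',m.sum(),P[m].mean(0),P[m].min(0),P[m].max(0),np.argwhere(m).mean(0))
    m=(abs(P[...,0]+14)<14)&(P[...,1]>0)&(P[...,1]<57)&(P[...,2]>94)
    for q,ix in zip(P[m],np.argwhere(m)):print(n,'post',ix[::-1],np.round(q,0))
print(t(376,241),s(284,172),t(150,250))
E
```

```text
knob [ 0.52213834 -0.13494465  0.09091817] [ 28.52522175 -30.33506782  90.91816758]
top pred knob px [372.6734204  217.89453312]
top staple [327.62263778 220.24727755]
top post top 0.046 [353.54713221 223.54226794]
top post top 0.058 [349.94278944 222.1742216 ]
top post top 0.07 [346.3419703  220.80751267]
top knobpts 40 [ 24.94535883 -29.48106811  94.61064996] [  9.13221277 -39.55698647  85.245361  ] [ 36.32725719 -20.00948219 102.57403524] [218.475 372.425]
top post [345 219] [-10.  51. 106.]
top post [344 220] [-14.  53. 107.]
top post [345 220] [-13.  50. 107.]
top post [346 220] [-11.  47. 104.]
top post [344 221] [-16.  52. 100.]
top post [345 221] [-16.  49. 110.]
top post [346 221] [-15.  46. 108.]
top post [345 222] [-17.  48.  96.]
scene pred knob px [272.27313665 158.69566825]
scene staple [307.35237475 179.61467108]
scene post top 0.046 [291.60089974 159.46778463]
scene post top 0.058 [293.10661573 161.6422265 ]
scene post top 0.07 [294.63370623 163.84753584]
scene knobpts 48 [ 26.75591643 -27.95003009  93.22468124] [  8.97260954 -40.208823    84.62202377] [ 36.26610781 -17.61465256 101.87476905] [157.91666667 272.83333333]
scene post [294 164] [-11.  48. 110.]
scene post [295 164] [-14.  47. 109.]
scene post [294 165] [-10.  51. 109.]
scene post [295 165] [-14.  48. 106.]
scene post [296 165] [-16.  50. 107.]
scene post [294 166] [-10.  50. 105.]
scene post [295 166] [-13.  51. 105.]
scene post [296 166] [-16.  51. 104.]
scene post [294 167] [ -8.  55. 105.]
scene post [295 167] [-13.  51. 101.]
scene post [296 167] [-16.  49.  99.]
scene post [294 168] [-10.  51.  99.]
scene post [295 168] [-12.  53.  99.]
scene post [296 168] [-15.  53.  99.]
scene post [294 169] [-10.  51.  95.]
scene post [295 169] [-12.  52.  95.]
(372.8, 217.8) (271.9166666666667, 158.25) (327.6, 219.6)
```

Call:
apply_moves --plan '[{"grip": 0.6,"offset": [1,4.5,0],"spin": 0.065},{"grip": 0.6,"offset": [2,9,0],"spin": 0.065},{"grip": 0.6,"offset": [4,13.5,0],"spin": 0.065},{"grip": 0.6,"offset": [6,18,0],"spin": 0.065},{"grip": 0.6,"offset": [8,22.5,0],"spin": 0.065}]'

```text
time_s: 0.6
tcp_pos: [0.2044, 0.3506, 0.244]
ee_rot: [[0.924, -0.382, -0.0], [-0.382, -0.924, -0.001], [0.0, 0.001, -1.0]]
wrist_force: [0.5, -0.7, 0.5]
gripper_width: 0.648
gripper_force: 0.0
```

Call:
apply_moves --plan '[{"grip": 0.6,"offset": [4.5,1,0],"spin": 0},{"grip": 0.6,"offset": [9,2,0],"spin": 0},{"grip": 0.6,"offset": [13.5,4,0],"spin": 0},{"grip": 0.6,"offset": [18,6,0],"spin": 0},{"grip": 0.6,"offset": [22.3,8.5,0],"spin": 0}]'

```text
time_s: 1.1
tcp_pos: [0.379, 0.1875, 0.2446]
ee_rot: [[0.924, -0.382, 0.0], [-0.382, -0.924, 0.0], [0.0, -0.0, -1.0]]
wrist_force: [1.6, 0.9, 0.6]
gripper_width: 0.599
gripper_force: 0.0
```

Call:
apply_moves --plan '[{"grip": 0.55,"offset": [3.5,3.3,0],"spin": 0},{"grip": 0.55,"offset": [7,6.6,0],"spin": 0},{"grip": 0.55,"offset": [10.5,10,0],"spin": 0},{"grip": 0.55,"offset": [14,13.4,0],"spin": 0},{"grip": 0.55,"offset": [17.5,16.8,0],"spin": 0}]'

```text
time_s: 1.6
tcp_pos: [0.4755, -0.0352, 0.2444]
ee_rot: [[0.924, -0.383, -0.0], [-0.383, -0.924, 0.0], [-0.0, -0.0, -1.0]]
wrist_force: [1.4, 0.4, -0.3]
gripper_width: 0.551
gripper_force: 0.0
```

Call:
apply_moves --plan '[{"grip": 0.5,"offset": [3.4,3.1,0],"spin": 0},{"grip": 0.5,"offset": [6.5,6,1],"spin": 0},{"grip": 0.5,"offset": [8,7.4,4],"spin": 0},{"grip": 0.5,"offset": [8,7.4,7],"spin": 0},{"grip": 0.5,"offset": [8,7.4,7],"spin": 0}]'

```text
time_s: 2.1
tcp_pos: [0.5176, -0.1327, 0.1699]
ee_rot: [[0.923, -0.385, -0.011], [-0.385, -0.923, 0.001], [-0.01, 0.003, -1.0]]
wrist_force: [-1.4, -0.5, 0.0]
gripper_width: 0.503
gripper_force: 0.0
```

```bash
cat >>h.py <<'E'
O=np.array([.5074,-.0960,0]);_a=np.radians(67.49)
Y=np.array([np.cos(_a),np.sin(_a),0]);X=np.array([Y[1],-Y[0],0]);B=np.stack([X,Y,[0,0,1]])
K=np.array([.5218,-.1346,.0902])
def st(r):
    s=r.sense();p=np.array(s['tcp_pos'])
    print('t',s['time_s'],'tcp',np.round(p,4),'chest mm',np.round(B@(p-O)*1000,1),'F chest',np.round(B@s['wrist_force'],2),'w mm',round(s['gripper_width']*87,1),'gf',s['gripper_force'])
    return s,p
E
python3 - <<'E'
from station import r
from h import *
s,p=st(r);print('to knob (tool mm)',np.array(s['ee_rot']).T@(K-p)*1000)
T=r.capture('top');S=r.capture('scene')
a=cv2.resize(T['img'][185:245,330:410],None,fx=5,fy=5,interpolation=cv2.INTER_CUBIC)
b=cv2.resize(S['img'][125:185,240:320],None,fx=5,fy=5,interpolation=cv2.INTER_CUBIC)
cv2.imwrite('pics/hover.png',np.hstack([a,b]))
E
```

```text
t 2.1 tcp [ 0.5176 -0.1327  0.1699] chest mm [ 23.5 -30.  169.9] F chest [-1.07 -1.04  0.04] w mm 43.7 gf 0.0
to knob (tool mm) [ 5.41267115 -0.17064237 79.60707724]
```

View pics/hover.png

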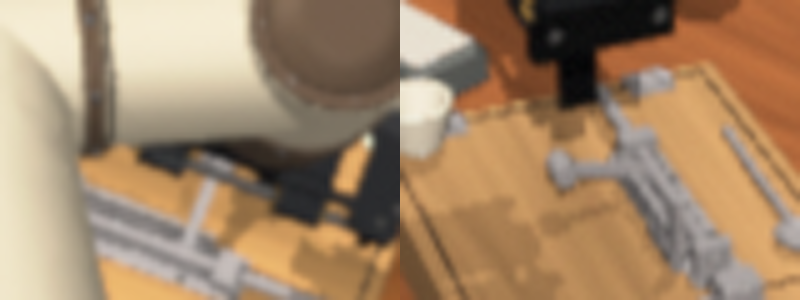

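Hover: the jaws straddle the knob along the bolt axis (scene half: knob at (562,167) just below the fingers, cup clear at left). I'll let it settle and descend part way.

Call:
apply_moves --plan '[{"grip": 0.5,"offset": [0,0,1.5],"spin": 0},{"grip": 0.5,"offset": [0,0,3],"spin": 0},{"grip": 0.5,"offset": [0,0,4.5],"spin": 0},{"grip": 0.5,"offset": [0,0,4.5],"spin": 0},{"grip": 0.5,"offset": [0,0,4.5],"spin": 0}]'

```text
time_s: 2.7
tcp_pos: [0.522, -0.1317, 0.1314]
ee_rot: [[0.924, -0.381, 0.003], [-0.381, -0.924, -0.0], [0.003, -0.001, -1.0]]
wrist_force: [-0.9, -0.4, -0.2]
gripper_width: 0.504
gripper_force: 0.0
```

```bash
python3 - <<'E'
from station import r
from h import *
s,p=st(r);print('to knob (tool mm)',np.array(s['ee_rot']).T@(K-p)*1000,np.round(s['ee_rot'],3).tolist())
E
```

```text
t 2.7 tcp [ 0.522  -0.1317  0.1314] chest mm [ 27.2 -27.4 131.4] F chest [-0.7  -0.68 -0.2 ] w mm 43.9 gf 0.0
to knob (tool mm) [ 0.76433147  2.80217461 41.18485169] [[0.924, -0.381, 0.003], [-0.381, -0.924, -0.0], [0.003, -0.001, -1.0]]
```

Call:
apply_moves --plan '[{"grip": 0.5,"offset": [0.1,0.25,1],"spin": 0},{"grip": 0.5,"offset": [0.1,0.25,2.5],"spin": 0},{"grip": 0.5,"offset": [0.1,0.25,3.8],"spin": 0},{"grip": 0.4,"offset": [0.1,0.25,3.8],"spin": 0},{"grip": 0.4,"offset": [0.1,0.25,3.8],"spin": 0}]'

```text
time_s: 3.2
tcp_pos: [0.5213, -0.1349, 0.092]
ee_rot: [[0.924, -0.382, 0.001], [-0.382, -0.924, -0.0], [0.001, -0.0, -1.0]]
wrist_force: [0.0, 0.4, 0.9]
gripper_width: 0.427
gripper_force: 0.0
```

```bash
python3 - <<'E'
from station import r
from h import *
s,p=st(r);print('to knob (tool mm)',np.array(s['ee_rot']).T@(K-p)*1000)
S=r.capture('scene');T=r.capture('top');st(r)
b=cv2.resize(S['img'][130:180,245:312],None,fx=6,fy=6,interpolation=cv2.INTER_CUBIC)
a=cv2.resize(T['img'][195:245,340:406],None,fx=6,fy=6,interpolation=cv2.INTER_CUBIC)
cv2.imwrite('pics/strad.png',np.hstack([a,b]))
E
```

```text
t 3.2 tcp [ 0.5213 -0.1349  0.092 ] chest mm [ 27.8 -30.6  92. ] F chest [-0.09  0.34  0.91] w mm 37.2 gf 0.0
to knob (tool mm) [ 0.31747749 -0.49225713  1.79760891]
t 3.3 tcp [ 0.5216 -0.1349  0.0925] chest mm [ 28.1 -30.5  92.5] F chest [-0.4  -0.59  0.1 ] w mm 35.7 gf 0.0
```

View pics/strad.png

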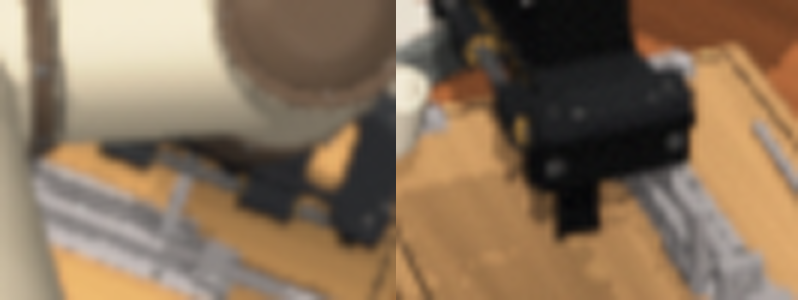

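Jaws straddle the knob (fingers at about (128,150) and (270,195), stalk between). Closing in small steps, watching the force so as not to press the stalk on the notch wall.

Call:
apply_moves --plan '[{"grip": 0.36,"offset": [0,0,0],"spin": 0},{"grip": 0.33,"offset": [0,0,0],"spin": 0},{"grip": 0.31,"offset": [0,0,0],"spin": 0},{"grip": 0.29,"offset": [0,0,0],"spin": 0},{"grip": 0.29,"offset": [0,0,0],"spin": 0}]'

```text
time_s: 3.8
tcp_pos: [0.5209, -0.1348, 0.0916]
ee_rot: [[0.924, -0.383, 0.0], [-0.383, -0.924, -0.0], [0.0, -0.0, -1.0]]
wrist_force: [-0.0, -0.2, -0.5]
gripper_width: 0.301
gripper_force: 0.0
```

Call:
apply_moves --plan '[{"grip": 0.28,"offset": [0,0,0],"spin": 0},{"grip": 0.27,"offset": [0,0,0],"spin": 0},{"grip": 0.27,"offset": [0,0,0],"spin": 0}]'

```text
time_s: 4.1
tcp_pos: [0.5209, -0.1348, 0.0915]
ee_rot: [[0.924, -0.383, -0.0], [-0.383, -0.924, 0.0], [-0.0, 0.0, -1.0]]
wrist_force: [-1.1, -0.3, 0.6]
gripper_width: 0.274
gripper_force: 0.0
```

```bash
python3 - <<'E'
from station import r
from h import *
st(r)
E
```

```text
t 4.1 tcp [ 0.5209 -0.1348  0.0915] chest mm [ 27.3 -30.7  91.5] F chest [-0.89 -0.69  0.58] w mm 23.9 gf 0.0
```

Call:
apply_moves --plan '[{"grip": 0.26,"offset": [0,0,0],"spin": 0},{"grip": 0.255,"offset": [0,0,0],"spin": 0},{"grip": 0.25,"offset": [0,0,0],"spin": 0}]'

```text
time_s: 4.4
tcp_pos: [0.5209, -0.1348, 0.0915]
ee_rot: [[0.924, -0.383, -0.0], [-0.383, -0.924, -0.0], [-0.0, 0.0, -1.0]]
wrist_force: [0.3, 0.8, -0.2]
gripper_width: 0.255
gripper_force: 0.0
```

Call:
apply_moves --plan '[{"grip": 0.245,"offset": [0,0,0],"spin": 0},{"grip": 0.24,"offset": [0,0,0],"spin": 0},{"grip": 0.24,"offset": [0,0,0],"spin": 0}]'

```text
time_s: 4.7
tcp_pos: [0.5209, -0.1348, 0.0916]
ee_rot: [[0.924, -0.383, 0.0], [-0.383, -0.924, -0.0], [0.0, 0.0, -1.0]]
wrist_force: [-0.5, 0.3, -0.3]
gripper_width: 0.245
gripper_force: 0.0
```

```bash
python3 - <<'E'
from station import r
from h import *
st(r)
E
```

```text
t 4.7 tcp [ 0.5209 -0.1348  0.0916] chest mm [ 27.3 -30.7  91.6] F chest [-0.53  0.09 -0.3 ] w mm 21.3 gf 0.0
```

Call:
apply_moves --plan '[{"grip": 0.235,"offset": [0,0,0],"spin": 0},{"grip": 0.23,"offset": [0,0,0],"spin": 0},{"grip": 0.225,"offset": [0,0,0],"spin": 0},{"grip": 0.2,"offset": [0,0,0],"spin": 0},{"grip": 0.2,"offset": [0,0,0],"spin": 0}]'

```text
time_s: 5.2
tcp_pos: [0.5208, -0.135, 0.0916]
ee_rot: [[0.924, -0.383, -0.0], [-0.383, -0.924, -0.0], [-0.0, 0.0, -1.0]]
wrist_force: [0.1, -0.8, -0.4]
gripper_width: 0.221
gripper_force: 30.0
```

```bash
python3 - <<'E'
from station import r
from h import *
st(r)
# arc: knob displacement in tool frame (x=chest x, z down), cm
for l in np.arange(0.1,0.66,0.05):
    a=np.radians(15)+l; print(round(l,2),np.round([6*(np.cos(a)-np.cos(np.radians(15))),-6*(np.sin(a)-np.sin(np.radians(15)))],2))
E
```

```text
t 5.2 tcp [ 0.5208 -0.135   0.0916] chest mm [ 27.3 -30.9  91.6] F chest [ 0.37 -0.69 -0.38] w mm 19.2 gf 29.999934397637844
0.1 [-0.18 -0.57]
0.15 [-0.3  -0.85]
0.2 [-0.42 -1.12]
0.25 [-0.56 -1.39]
0.3 [-0.72 -1.64]
0.35 [-0.88 -1.89]
0.4 [-1.06 -2.13]
0.45 [-1.25 -2.37]
0.5 [-1.45 -2.59]
0.55 [-1.67 -2.8 ]
0.6 [-1.89 -3.  ]
0.65 [-2.12 -3.19]
```

Pinched with negligible side force. Raising along the arc.

Call:
apply_moves --plan '[{"grip": 0.2,"offset": [-0.08,0,-0.28],"spin": 0},{"grip": 0.2,"offset": [-0.18,0,-0.57],"spin": 0},{"grip": 0.2,"offset": [-0.3,0,-0.85],"spin": 0},{"grip": 0.2,"offset": [-0.42,0,-1.12],"spin": 0},{"grip": 0.2,"offset": [-0.42,0,-1.12],"spin": 0}]'

```text
time_s: 5.7
tcp_pos: [0.5168, -0.1331, 0.1031]
ee_rot: [[0.924, -0.383, 0.0], [-0.383, -0.924, 0.0], [0.0, -0.0, -1.0]]
wrist_force: [0.9, -1.3, -2.9]
gripper_width: 0.227
gripper_force: 30.0
```

```bash
python3 - <<'E'
from station import r
from h import *
st(r)
E
```

```text
t 5.7 tcp [ 0.5168 -0.1331  0.1031] chest mm [ 22.9 -30.7 103.1] F chest [ 1.31 -0.86 -2.91] w mm 19.7 gf 29.999513290822506
```

Call:
apply_moves --plan '[{"grip": 0.2,"offset": [-0.3,0,-0.52],"spin": 0},{"grip": 0.2,"offset": [-0.64,0,-1.01],"spin": 0},{"grip": 0.2,"offset": [-1.03,0,-1.47],"spin": 0},{"grip": 0.2,"offset": [-1.47,0,-1.88],"spin": 0},{"grip": 0.2,"offset": [-1.47,0,-1.88],"spin": 0}]'

```text
time_s: 6.2
tcp_pos: [0.503, -0.1273, 0.1223]
ee_rot: [[0.924, -0.383, 0.001], [-0.383, -0.924, 0.0], [0.001, -0.0, -1.0]]
wrist_force: [0.3, -0.6, -2.5]
gripper_width: 0.225
gripper_force: 30.0
```

```bash
python3 - <<'E'
from station import r
from h import *
st(r)
S=r.capture('scene');T=r.capture('top')
P=(cloud(S)-O)@B.T*1000
b=cv2.resize(S['img'][130:180,245:312],None,fx=6,fy=6,interpolation=cv2.INTER_CUBIC)
a=cv2.resize(T['img'][195:245,340:406],None,fx=6,fy=6,interpolation=cv2.INTER_CUBIC)
cv2.imwrite('pics/lift.png',np.hstack([a,b]))
E
```

```text
t 6.2 tcp [ 0.503  -0.1273  0.1223] chest mm [  7.9 -30.6 122.3] F chest [ 0.55 -0.46 -2.53] w mm 19.6 gf 29.999640975147486
```

View pics/lift.png

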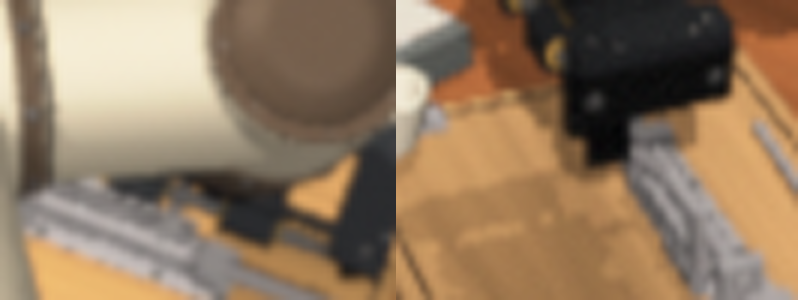

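The handle is raised to about lift 0.6 (scene half: jaws above the strip at (610,150), clear of it). Sliding towards the staple; tool y is the chest's -y.

Call:
apply_moves --plan '[{"grip": 0.2,"offset": [0,-0.7,0],"spin": 0},{"grip": 0.2,"offset": [0,-1.5,0],"spin": 0},{"grip": 0.2,"offset": [0,-2.4,0],"spin": 0},{"grip": 0.2,"offset": [0,-3.3,0],"spin": 0},{"grip": 0.2,"offset": [0,-4,0],"spin": 0}]'

```text
time_s: 6.8
tcp_pos: [0.5193, -0.0897, 0.1217]
ee_rot: [[0.924, -0.382, 0.0], [-0.382, -0.924, -0.0], [0.0, -0.0, -1.0]]
wrist_force: [0.9, -2.3, 0.1]
gripper_width: 0.225
gripper_force: 30.0
```

Call:
apply_moves --plan '[{"grip": 0.2,"offset": [0,0,0],"spin": 0},{"grip": 0.2,"offset": [0,-0.2,0],"spin": 0},{"grip": 0.2,"offset": [0,-0.4,0],"spin": 0},{"grip": 0.2,"offset": [0,-0.6,0],"spin": 0},{"grip": 0.2,"offset": [0,-0.6,0],"spin": 0}]'

```text
time_s: 7.3
tcp_pos: [0.5213, -0.085, 0.1217]
ee_rot: [[0.924, -0.383, 0.001], [-0.383, -0.924, 0.0], [0.001, -0.0, -1.0]]
wrist_force: [1.2, 0.1, 0.9]
gripper_width: 0.228
gripper_force: 30.0
```

```bash
python3 - <<'E'
from station import r
from h import *
st(r)
E
```

```text
t 7.3 tcp [ 0.5213 -0.085   0.1217] chest mm [  8.6  15.5 121.7] F chest [1.08 0.5  0.92] w mm 19.8 gf 30.00014537014067
```

Call:
apply_moves --plan '[{"grip": 0.2,"offset": [0,-0.25,0],"spin": 0},{"grip": 0.2,"offset": [0,-0.5,0],"spin": 0},{"grip": 0.2,"offset": [0,-0.75,0],"spin": 0},{"grip": 0.2,"offset": [0,-1,0],"spin": 0},{"grip": 0.2,"offset": [0,-1,0],"spin": 0}]'

```text
time_s: 7.8
tcp_pos: [0.5253, -0.0754, 0.1216]
ee_rot: [[0.924, -0.383, 0.001], [-0.383, -0.924, 0.0], [0.001, -0.001, -1.0]]
wrist_force: [1.7, -0.6, 1.8]
gripper_width: 0.227
gripper_force: 30.0
```

Call:
apply_moves --plan '[{"grip": 0.2,"offset": [0,-0.1,0],"spin": 0},{"grip": 0.2,"offset": [0,-0.2,0],"spin": 0},{"grip": 0.2,"offset": [0,-0.3,0],"spin": 0},{"grip": 0.2,"offset": [0,-0.3,0],"spin": 0}]'

```text
time_s: 8.2
tcp_pos: [0.5262, -0.073, 0.1216]
ee_rot: [[0.924, -0.383, 0.0], [-0.383, -0.924, 0.0], [0.0, -0.0, -1.0]]
wrist_force: [1.4, -2.1, 1.2]
gripper_width: 0.226
gripper_force: 30.0
```

```bash
python3 - <<'E'
from station import r
from h import *
st(r)
S=r.capture('scene');T=r.capture('top')
b=cv2.resize(S['img'][135:185,250:317],None,fx=6,fy=6,interpolation=cv2.INTER_CUBIC)
a=cv2.resize(T['img'][195:245,320:386],None,fx=6,fy=6,interpolation=cv2.INTER_CUBIC)
cv2.imwrite('pics/near.png',np.hstack([a,b]))
st(r)
E
```

```text
t 8.2 tcp [ 0.5262 -0.073   0.1216] chest mm [  8.6  28.5 121.6] F chest [ 2.06 -1.44  1.22] w mm 19.7 gf 30.00020750798285
t 8.3 tcp [ 0.5262 -0.073   0.1217] chest mm [  8.6  28.5 121.7] F chest [ 1.79 -0.44  1.68] w mm 19.6 gf 30.000314125791192
```

View pics/near.png

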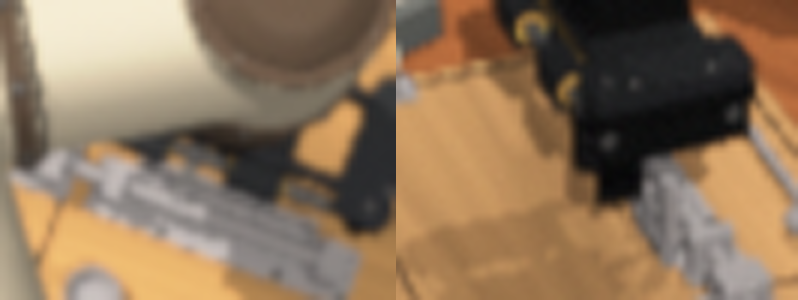

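The jaws (scene half, about (620,180)) are near the strip's front end with the post still ahead; no contact yet. Continuing in smaller steps.

Call:
apply_moves --plan '[{"grip": 0.2,"offset": [0,-0.1,0],"spin": 0},{"grip": 0.2,"offset": [0,-0.2,0],"spin": 0},{"grip": 0.2,"offset": [0,-0.3,0],"spin": 0},{"grip": 0.2,"offset": [0,-0.3,0],"spin": 0}]'

```text
time_s: 8.7
tcp_pos: [0.5274, -0.0702, 0.1216]
ee_rot: [[0.924, -0.383, 0.0], [-0.383, -0.924, 0.0], [0.0, -0.0, -1.0]]
wrist_force: [1.5, -2.0, 1.2]
gripper_width: 0.227
gripper_force: 30.0
```

Call:
apply_moves --plan '[{"grip": 0.2,"offset": [0,-0.1,0],"spin": 0},{"grip": 0.2,"offset": [0,-0.2,0],"spin": 0},{"grip": 0.2,"offset": [0,-0.3,0],"spin": 0},{"grip": 0.2,"offset": [0,-0.3,0],"spin": 0}]'

```text
time_s: 9.1
tcp_pos: [0.5285, -0.0674, 0.1216]
ee_rot: [[0.924, -0.383, 0.0], [-0.383, -0.924, 0.0], [0.0, -0.0, -1.0]]
wrist_force: [2.6, -1.9, 1.2]
gripper_width: 0.226
gripper_force: 30.0
```

```bash
python3 - <<'E'
from station import r
from h import *
st(r)
E
```

```text
t 9.1 tcp [ 0.5285 -0.0674  0.1216] chest mm [  8.6  34.5 121.6] F chest [ 3.16 -0.72  1.16] w mm 19.7 gf 30.000315885990858
```

Call:
apply_moves --plan '[{"grip": 0.2,"offset": [0,-0.05,0],"spin": 0},{"grip": 0.2,"offset": [0,-0.1,0],"spin": 0},{"grip": 0.2,"offset": [0,-0.15,0],"spin": 0},{"grip": 0.2,"offset": [0,-0.15,0],"spin": 0}]'

```text
time_s: 9.5
tcp_pos: [0.5291, -0.0661, 0.1216]
ee_rot: [[0.924, -0.383, 0.0], [-0.383, -0.924, 0.0], [0.0, -0.0, -1.0]]
wrist_force: [2.2, -1.2, 2.4]
gripper_width: 0.226
gripper_force: 30.0
```

Call:
apply_moves --plan '[{"grip": 0.2,"offset": [0,-0.05,0],"spin": 0},{"grip": 0.2,"offset": [0,-0.1,0],"spin": 0},{"grip": 0.2,"offset": [0,-0.1,0],"spin": 0}]'

```text
time_s: 9.8
tcp_pos: [0.5294, -0.0652, 0.1216]
ee_rot: [[0.924, -0.383, 0.0], [-0.383, -0.924, -0.0], [0.0, -0.0, -1.0]]
wrist_force: [1.6, -1.1, 3.1]
gripper_width: 0.226
gripper_force: 30.0
```

```bash
python3 - <<'E'
from station import r
from h import *
st(r)
E
```

```text
t 9.8 tcp [ 0.5294 -0.0652  0.1216] chest mm [  8.5  36.9 121.6] F chest [ 1.95 -0.43  3.07] w mm 19.7 gf 30.000563710927963
```

Call:
apply_moves --plan '[{"grip": 0.2,"offset": [0,-0.05,0],"spin": 0},{"grip": 0.2,"offset": [0,-0.1,0],"spin": 0},{"grip": 0.2,"offset": [0,-0.1,0],"spin": 0}]'

```text
time_s: 10.1
tcp_pos: [0.5298, -0.0642, 0.1216]
ee_rot: [[0.924, -0.383, 0.0], [-0.383, -0.924, 0.0], [0.0, -0.0, -1.0]]
wrist_force: [2.6, -2.5, 1.7]
gripper_width: 0.225
gripper_force: 30.0
```

Call:
apply_moves --plan '[{"grip": 0.2,"offset": [0,-0.05,0],"spin": 0},{"grip": 0.2,"offset": [0,-0.05,0],"spin": 0}]'

```text
time_s: 10.3
tcp_pos: [0.53, -0.0638, 0.1216]
ee_rot: [[0.924, -0.383, 0.0], [-0.383, -0.924, 0.0], [0.0, -0.0, -1.0]]
wrist_force: [3.3, -3.2, 2.7]
gripper_width: 0.226
gripper_force: 30.0
```

```bash
python3 - <<'E'
from station import r
from h import *
st(r)
E
```

```text
t 10.3 tcp [ 0.53   -0.0638  0.1216] chest mm [  8.5  38.4 121.6] F chest [ 4.28 -1.67  2.67] w mm 19.7 gf 30.000450974330306
```

Call:
apply_moves --plan '[{"grip": 0.2,"offset": [0.03,-0.04,0],"spin": 0},{"grip": 0.2,"offset": [0.03,-0.04,0],"spin": 0}]'

```text
time_s: 10.5
tcp_pos: [0.5302, -0.0636, 0.1215]
ee_rot: [[0.924, -0.383, -0.0], [-0.383, -0.924, -0.0], [-0.0, 0.0, -1.0]]
wrist_force: [3.5, -1.9, 3.7]
gripper_width: 0.221
gripper_force: 30.0
```

```bash
python3 - <<'E'
from station import r
from h import *
st(r)
E
```

```text
t 10.5 tcp [ 0.5302 -0.0636  0.1215] chest mm [  8.7  38.7 121.5] F chest [ 4.   -0.45  3.75] w mm 19.2 gf 30.000363495200872
```

Call:
apply_moves --plan '[{"grip": 0.2,"offset": [0,0,0],"spin": 0}]'

```text
time_s: 10.6
tcp_pos: [0.5302, -0.0636, 0.1215]
ee_rot: [[0.924, -0.383, -0.0], [-0.383, -0.924, 0.0], [-0.0, 0.0, -1.0]]
wrist_force: [2.3, -1.9, 3.1]
gripper_width: 0.222
gripper_force: 30.0
```

```bash
python3 - <<'E'
from station import r
from h import *
st(r)
E
```

```text
t 10.6 tcp [ 0.5302 -0.0636  0.1215] chest mm [  8.7  38.7 121.5] F chest [ 2.89 -0.84  3.1 ] w mm 19.3 gf 30.000421665608883
```

Call:
apply_moves --plan '[{"grip": 0.2,"offset": [0.03,-0.05,0.03],"spin": 0},{"grip": 0.2,"offset": [0.03,-0.05,0.03],"spin": 0}]'

```text
time_s: 10.8
tcp_pos: [0.5306, -0.0632, 0.1213]
ee_rot: [[0.924, -0.383, -0.0], [-0.383, -0.924, -0.0], [-0.0, 0.0, -1.0]]
wrist_force: [2.4, -1.3, 2.9]
gripper_width: 0.224
gripper_force: 30.0
```

Call:
apply_moves --plan '[{"grip": 0.2,"offset": [0,-0.05,0],"spin": 0},{"grip": 0.2,"offset": [0,-0.05,0],"spin": 0}]'

```text
time_s: 11.0
tcp_pos: [0.5309, -0.0627, 0.1213]
ee_rot: [[0.924, -0.383, -0.0], [-0.383, -0.924, 0.0], [-0.0, 0.0, -1.0]]
wrist_force: [3.0, -1.6, 3.9]
gripper_width: 0.222
gripper_force: 30.0
```

```bash
python3 - <<'E'
from station import r
from h import *
st(r)
E
```

```text
t 11.0 tcp [ 0.5309 -0.0627  0.1213] chest mm [  9.   39.7 121.3] F chest [ 3.4  -0.37  3.89] w mm 19.3 gf 30.000589974224567
```

Call:
apply_moves --plan '[{"grip": 0.2,"offset": [0,-0.05,0],"spin": 0},{"grip": 0.2,"offset": [0,-0.05,0],"spin": 0}]'

```text
time_s: 11.2
tcp_pos: [0.5311, -0.0623, 0.1213]
ee_rot: [[0.924, -0.383, -0.0], [-0.383, -0.924, 0.0], [-0.0, 0.0, -1.0]]
wrist_force: [2.0, -1.0, 4.1]
gripper_width: 0.224
gripper_force: 30.0
```

Call:
apply_moves --plan '[{"grip": 0.2,"offset": [0,-0.03,0],"spin": 0},{"grip": 0.2,"offset": [0,-0.03,0],"spin": 0}]'

```text
time_s: 11.4
tcp_pos: [0.5312, -0.062, 0.1212]
ee_rot: [[0.924, -0.383, -0.0], [-0.383, -0.924, 0.0], [-0.0, 0.0, -1.0]]
wrist_force: [2.3, -2.6, 3.8]
gripper_width: 0.22
gripper_force: 30.0
```

```bash
python3 - <<'E'
from station import r
from h import *
st(r)
E
```

```text
t 11.4 tcp [ 0.5312 -0.062   0.1212] chest mm [  9.   40.5 121.2] F chest [ 3.1  -1.49  3.85] w mm 19.2 gf 30.000595450401306
```

Call:
apply_moves --plan '[{"grip": 0.2,"offset": [0,-0.03,0],"spin": 0},{"grip": 0.2,"offset": [0,-0.03,0],"spin": 0}]'

```text
time_s: 11.6
tcp_pos: [0.5313, -0.0618, 0.1212]
ee_rot: [[0.924, -0.383, -0.0], [-0.383, -0.924, 0.0], [-0.0, 0.0, -1.0]]
wrist_force: [2.6, -2.4, 2.7]
gripper_width: 0.224
gripper_force: 30.0
```

Call:
apply_moves --plan '[{"grip": 0.2,"offset": [0,-0.03,0],"spin": 0},{"grip": 0.2,"offset": [0,-0.03,0],"spin": 0}]'

```text
time_s: 11.8
tcp_pos: [0.5315, -0.0615, 0.1213]
ee_rot: [[0.924, -0.383, -0.0], [-0.383, -0.924, 0.0], [-0.0, -0.0, -1.0]]
wrist_force: [2.3, -1.9, 3.7]
gripper_width: 0.227
gripper_force: 30.0
```

```bash
python3 - <<'E'
from station import r
from h import *
st(r)
E
```

```text
t 11.8 tcp [ 0.5315 -0.0615  0.1213] chest mm [  9.   41.1 121.3] F chest [ 2.81 -0.89  3.72] w mm 19.7 gf 30.000592879951
```

Call:
apply_moves --plan '[{"grip": 0.2,"offset": [0,-0.04,0],"spin": 0},{"grip": 0.2,"offset": [0,-0.04,0],"spin": 0}]'

```text
time_s: 12.0
tcp_pos: [0.5315, -0.0612, 0.1212]
ee_rot: [[0.924, -0.383, -0.0], [-0.383, -0.924, -0.0], [-0.0, 0.0, -1.0]]
wrist_force: [2.5, -2.7, 4.5]
gripper_width: 0.224
gripper_force: 30.0
```

Call:
apply_moves --plan '[{"grip": 0.2,"offset": [0,-0.04,0],"spin": 0},{"grip": 0.2,"offset": [0,-0.04,0],"spin": 0}]'

```text
time_s: 12.2
tcp_pos: [0.5315, -0.0611, 0.1212]
ee_rot: [[0.924, -0.383, -0.001], [-0.383, -0.924, -0.001], [-0.0, 0.001, -1.0]]
wrist_force: [1.9, -4.2, 4.1]
gripper_width: 0.223
gripper_force: 30.0
```

```bash
python3 - <<'E'
from station import r
from h import *
st(r)
E
```

```text
t 12.2 tcp [ 0.5315 -0.0611  0.1212] chest mm [  8.9  41.4 121.2] F chest [ 3.39 -3.09  4.12] w mm 19.4 gf 30.000621573999524
```

The post is felt: y stalls at 41.4 mm with force -3 N. Backing off to the notch centre at about 39.6.

Call:
apply_moves --plan '[{"grip": 0.2,"offset": [0,0.1,0],"spin": 0},{"grip": 0.2,"offset": [0,0.21,0],"spin": 0},{"grip": 0.2,"offset": [0,0.21,0],"spin": 0},{"grip": 0.2,"offset": [0,0.21,0],"spin": 0}]'

```text
time_s: 12.6
tcp_pos: [0.5311, -0.0623, 0.1212]
ee_rot: [[0.924, -0.383, 0.0], [-0.383, -0.924, 0.0], [0.0, -0.001, -1.0]]
wrist_force: [2.6, 1.0, 3.0]
gripper_width: 0.222
gripper_force: 30.0
```

```bash
python3 - <<'E'
from station import r
from h import *
st(r)
for l in np.arange(0.55,-.01,-0.05):
    f=lambda l:np.array([6*np.cos(l+np.radians(15)),-6*np.sin(l+np.radians(15))])
    print(round(l,2),np.round(f(l)-f(.59),2))
E
```

```text
t 12.6 tcp [ 0.5311 -0.0623  0.1212] chest mm [  9.   40.2 121.2] F chest [1.97 1.95 3.01] w mm 19.3 gf 30.000450806692243
0.55 [0.18 0.16]
0.5 [0.39 0.37]
0.45 [0.59 0.6 ]
0.4 [0.78 0.83]
0.35 [0.96 1.07]
0.3 [1.13 1.32]
0.25 [1.28 1.58]
0.2 [1.42 1.84]
0.15 [1.55 2.11]
0.1 [1.66 2.39]
0.05 [1.76 2.67]
-0.0 [1.84 2.96]
```

Call:
apply_moves --plan '[{"grip": 0.2,"offset": [0,0.05,0],"spin": 0},{"grip": 0.2,"offset": [0.1,0.05,0.08],"spin": 0},{"grip": 0.2,"offset": [0.18,0.05,0.16],"spin": 0},{"grip": 0.2,"offset": [0.28,0.05,0.26],"spin": 0},{"grip": 0.2,"offset": [0.28,0.05,0.26],"spin": 0}]'

```text
time_s: 13.1
tcp_pos: [0.5332, -0.0643, 0.1185]
ee_rot: [[0.924, -0.383, -0.001], [-0.383, -0.924, -0.0], [-0.001, 0.0, -1.0]]
wrist_force: [0.9, 0.2, 3.5]
gripper_width: 0.222
gripper_force: 30.0
```

```bash
python3 - <<'E'
from station import r
from h import *
st(r)
E
```

```text
t 13.1 tcp [ 0.5332 -0.0643  0.1185] chest mm [ 11.7  39.2 118.5] F chest [0.76 0.55 3.53] w mm 19.3 gf 30.000662729144096
```

Call:
apply_moves --plan '[{"grip": 0.2,"offset": [0.1,-0.03,0.12],"spin": 0},{"grip": 0.2,"offset": [0.21,-0.03,0.23],"spin": 0},{"grip": 0.2,"offset": [0.31,-0.03,0.34],"spin": 0},{"grip": 0.2,"offset": [0.31,-0.03,0.34],"spin": 0}]'

```text
time_s: 13.5
tcp_pos: [0.536, -0.0654, 0.1149]
ee_rot: [[0.924, -0.383, -0.001], [-0.383, -0.924, -0.0], [-0.001, 0.001, -1.0]]
wrist_force: [0.8, -0.8, 4.1]
gripper_width: 0.224
gripper_force: 30.0
```

```bash
python3 - <<'E'
from station import r
from h import *
st(r)
E
```

```text
t 13.5 tcp [ 0.536  -0.0654  0.1149] chest mm [ 14.7  39.3 114.9] F chest [ 1.1  -0.45  4.06] w mm 19.5 gf 30.000561363995075
```

Call:
apply_moves --plan '[{"grip": 0.2,"offset": [0.1,0,0.12],"spin": 0},{"grip": 0.2,"offset": [0.19,0,0.23],"spin": 0},{"grip": 0.2,"offset": [0.19,0,0.23],"spin": 0}]'

```text
time_s: 13.8
tcp_pos: [0.5377, -0.066, 0.1125]
ee_rot: [[0.924, -0.383, -0.001], [-0.383, -0.924, -0.0], [-0.001, 0.001, -1.0]]
wrist_force: [0.6, -0.4, 3.8]
gripper_width: 0.226
gripper_force: 30.0
```

```bash
python3 - <<'E'
from station import r
from h import *
st(r)
E
```

```text
t 13.8 tcp [ 0.5377 -0.066   0.1125] chest mm [ 16.5  39.3 112.5] F chest [ 0.73 -0.14  3.8 ] w mm 19.7 gf 30.00062819570303
```

Call:
apply_moves --plan '[{"grip": 0.2,"offset": [0.18,0,0.24],"spin": 0},{"grip": 0.2,"offset": [0.35,0,0.49],"spin": 0},{"grip": 0.2,"offset": [0.5,0,0.75],"spin": 0},{"grip": 0.2,"offset": [0.64,0,1.01],"spin": 0},{"grip": 0.2,"offset": [0.64,0,1.01],"spin": 0}]'

```text
time_s: 14.3
tcp_pos: [0.5436, -0.0684, 0.102]
ee_rot: [[0.924, -0.383, -0.002], [-0.383, -0.924, -0.0], [-0.002, 0.001, -1.0]]
wrist_force: [-1.7, -0.2, 2.0]
gripper_width: 0.227
gripper_force: 30.0
```

```bash
python3 - <<'E'
from station import r
from h import *
st(r)
E
```

```text
t 14.3 tcp [ 0.5436 -0.0684  0.102 ] chest mm [ 22.8  39.3 102. ] F chest [-1.52 -0.79  2.03] w mm 19.7 gf 30.00028258189559
```

Call:
apply_moves --plan '[{"grip": 0.2,"offset": [0.12,0,0.25],"spin": 0},{"grip": 0.2,"offset": [0.23,0,0.5],"spin": 0},{"grip": 0.2,"offset": [0.32,0,0.75],"spin": 0},{"grip": 0.2,"offset": [0.32,0,0.75],"spin": 0}]'

```text
time_s: 14.7
tcp_pos: [0.5464, -0.0696, 0.0947]
ee_rot: [[0.924, -0.383, -0.002], [-0.383, -0.924, -0.0], [-0.002, 0.001, -1.0]]
wrist_force: [-2.3, 0.7, 0.7]
gripper_width: 0.225
gripper_force: 30.0
```

```bash
python3 - <<'E'
from station import r
from h import *
st(r)
E
```

```text
t 14.7 tcp [ 0.5464 -0.0696  0.0947] chest mm [25.9 39.4 94.7] F chest [-2.38 -0.27  0.74] w mm 19.5 gf 30.000266879796982
```

Down in the far notch with no side force. Releasing gently.

Call:
apply_moves --plan '[{"grip": 0.24,"offset": [0,0,0],"spin": 0},{"grip": 0.27,"offset": [0,0,0],"spin": 0},{"grip": 0.32,"offset": [0,0,0],"spin": 0},{"grip": 0.4,"offset": [0,0,0],"spin": 0},{"grip": 0.45,"offset": [0,0,0],"spin": 0}]'

```text
time_s: 15.2
tcp_pos: [0.5474, -0.0695, 0.0956]
ee_rot: [[0.924, -0.383, 0.001], [-0.383, -0.924, 0.0], [0.001, -0.001, -1.0]]
wrist_force: [0.2, 0.6, 0.1]
gripper_width: 0.403
gripper_force: 0.0
```

Call:
apply_moves --plan '[{"grip": 0.45,"offset": [0,0,-0.5],"spin": 0},{"grip": 0.45,"offset": [0,0,-2],"spin": 0},{"grip": 0.45,"offset": [0,0,-4.5],"spin": 0},{"grip": 0.45,"offset": [0,0,-8],"spin": 0},{"grip": 0.45,"offset": [0,0,-12],"spin": 0}]'

```text
time_s: 15.7
tcp_pos: [0.5463, -0.0696, 0.2161]
ee_rot: [[0.924, -0.383, -0.002], [-0.383, -0.924, -0.0], [-0.002, 0.001, -1.0]]
wrist_force: [1.2, 0.3, 0.0]
gripper_width: 0.449
gripper_force: 0.0
```

Call:
apply_moves --plan '[{"grip": 0.45,"offset": [0,-3,-2],"spin": 0},{"grip": 0.45,"offset": [0,-7,-4],"spin": 0},{"grip": 0.45,"offset": [0,-11,-5],"spin": 0},{"grip": 0.45,"offset": [0,-15,-5],"spin": 0},{"grip": 0.45,"offset": [0,-15,-5],"spin": 0}]'

```text
time_s: 16.2
tcp_pos: [0.6059, 0.0729, 0.2655]
ee_rot: [[0.925, -0.379, 0.002], [-0.379, -0.925, 0.001], [0.001, -0.002, -1.0]]
wrist_force: [-0.3, -0.1, -1.1]
gripper_width: 0.454
gripper_force: 0.0
```

```bash
python3 - <<'E'
from station import r
from h import *
st(r)
S=r.capture('scene');T=r.capture('top')
for n,c in(('top',T),('scene',S)):
    P=(cloud(c)-O)@B.T*1000
    m=(abs(P[...,0]-22)<25)&(P[...,1]>0)&(P[...,1]<80)&(P[...,2]>76)&(P[...,2]<135)&(P[...,0]>10)
    print(n,m.sum(),np.round(P[m].mean(0)) if m.any() else '',np.round(P[m].max(0)) if m.any() else '')
    print(pix(c,O+B.T@[.028,.0396,.0895]))
b=cv2.resize(S['img'][130:205,225:325],None,fx=4,fy=4,interpolation=cv2.INTER_CUBIC)
a=cv2.resize(T['img'][180:255,310:410],None,fx=4,fy=4,interpolation=cv2.INTER_CUBIC)
cv2.imwrite('pics/end.png',np.hstack([a,b]))
E
```

```text
t 16.2 tcp [0.6059 0.0729 0.2655] chest mm [ 26.3 193.7 265.5] F chest [-0.25 -0.25 -1.12] w mm 39.5 gf 0.0
top 40 [25. 40. 95.] [ 35.  50. 104.]
[352.12155846 210.12986977]
scene 55 [26. 42. 93.] [ 37.  51. 101.]
[280.2549021 171.3371216]
```

View pics/end.png

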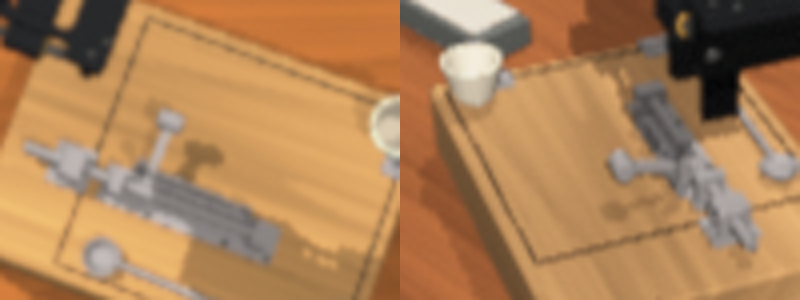

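The knob at (170,122) and (628,163) sits at the same height as at the start (cloud mean 95/93 mm). The rod's tip comes through the staple at (35,150), and the cup and spoon are undisturbed. I'll hold still briefly, then hand in.

Call:
apply_moves --plan '[{"grip": 0.45,"offset": [0,0,0],"spin": 0},{"grip": 0.45,"offset": [0,0,0],"spin": 0},{"grip": 0.45,"offset": [0,0,0],"spin": 0},{"grip": 0.45,"offset": [0,0,0],"spin": 0},{"grip": 0.45,"offset": [0,0,0],"spin": 0}]'

```text
time_s: 16.8
tcp_pos: [0.6043, 0.0686, 0.2655]
ee_rot: [[0.924, -0.383, 0.0], [-0.383, -0.924, 0.0], [0.0, -0.0, -1.0]]
wrist_force: [-0.3, 0.6, -0.2]
gripper_width: 0.452
gripper_force: 0.0
```

```bash
python3 -c "
from station import r
print(r.finish_job())"
```

```text
the job is handed in; nothing more can be done
None
```

The bolt is shot about 70 mm into the staple, its handle lies down in the far notch with the gripper clear, and the job was handed in at 16.8 s; no verdict came back.

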